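# Rack the empty film cores by size

### The arm

A 6-joint arm with a two-finger parallel gripper is mounted at the origin on the work surface. World frame = base frame: x ahead of the robot, y to its left, z up, the work surface at z = 0. Lengths are in m, angles in rad, forces in N, time in s.
With the tool pointing down it reaches from about 0.35 to 0.775 m from the base axis. Payload 7.3 kg.
Tool frame: the origin (TCP) lies at the very end of the fingers, on their centre line; the grasp point (between the pads) lies 19 mm behind it (robot.pinch_z is the distance from the TCP to the grasp point, in m); z points along the fingers, y is the line along which they close (so a half turn about z gives the same grasp; the last joint's range is limited). The gripper opens to 92 mm and grips with 3 to 60 N. Pads are 19 mm wide; open, the fingers measure 130 mm over their backs; the gripper's body (75 mm by 190 mm) begins 47 mm behind the grasp point.
Start: joints at [1.165, 0.342, 1.524, -0, 1.275, -0.146], TCP at [0.135, 0.507, 0.227] pointing down, gripper open.
Joint ranges: [-2.53, 2.53], [-0.77, 2.02], [0.04, 2.7], [-1, 4.14], [0.28, 2.66], [-3.11, 3.11]. Speed limits (rad/s): [2.57, 2.57, 3.14, 3.14, 3.14, 3.14].

### API

Orientations are given as [roll, pitch, yaw] about the fixed x, y, z axes, in that order (R = Rz(yaw) Ry(pitch) Rx(roll)).
In Python, from cell import robot gives the robot as it stands.
- The arm moves only by the tool move_arm, never from a script. Its argument "motion" is a list of rows, each a list of 6 numbers: the shift along the tool's x, y, z in units of 0.1 m (1.0 is 0.1 m), then the turn, a rotation vector about the tool's x, y, z in units of pi rad (1.0 is pi rad). In form: [[dx, dy, dz, rx, ry, rz], ...]. A call has 1 to 12 rows; each row is the pose to reach, as a shift and turn from the pose commanded when the call began, along the tool's axes at that moment, turning the shorter way round; what a row does not reach only later rows make up. A row lasts 1/8 s, in which the tool goes at most 62.5 mm and 10.7 degrees, less where a joint would pass 70% of its speed; a pose out of reach is approached as far as the arm can. A call with a number of a shift or a turn outside -1 to 1 is refused whole. A call with a gripper value outside its range is refused whole. "fingers" is the opening, from -1 (shut) to 1 (fully open), set as the call begins (left out, the last holds). The fingers move at their own pace and stop on an object; "newtons" is the grip in N (left out, the last holds). Time passes only in rows, so rows that repeat a pose let the fingers close. It gives the time, the measured TCP pose, the force, the opening and the grip force at its end, in the units of the state.
- robot.observe(): the state, without advancing time (a new reading comes with each control period).
- robot.read_camera(name): name is "scene" or "side" or "wrist"; returns a dict with "image" (384x512x3 uint8, red, green, blue), "range_z" (384x512 float32, m along the optical axis (not along the pixel's ray), 0 where there is no reading), "vfov" (degrees; the focal length in pixels is half the picture's height over the tangent of half this angle, whatever the lens; pixels are square), "cx", "cy" (the principal point, pixels), "k1" (the pictures are not rectified: a ray, as slopes to the right and down, at radius r is drawn at 1 + k1 r^2 times it, then the intrinsics apply), "extrinsics" (4x4, takes a point from camera to world coordinates); the wrist camera has in their place "hand_eye" (4x4, takes a point from camera to tool coordinates, whose origin is the TCP and whose axes are the flange's). Camera axes: x right, y up, looking along -z (the intrinsics and any distortion apply to the point x, -y, -z); pixel columns grow to the right and rows downward; lengths in m; the calibration is good to about 2 mm. A picture is of the moment at which its call begins: read the wrist's pose just before it.
- robot.hand_in(): hands the job in; it is judged then, once.
The state is a dict: "time": time; "qpos": joint angles; "qvel": joint speeds; "joint_efforts": joint torques, N m; "tool_pos": TCP position; "tool_rot": TCP orientation; "contact_force": force on the tool from outside, world axes, zero at the start; "torque": the same for the moment, N m; "opening": finger opening in m; "grip_force": force on a finger pad.
Only numpy, scipy, OpenCV 4.12 (cv2) and the standard library are available. Lean on these libraries where they do the work, as an engineer would, in place of code of your own. Each camera call takes 0.05 s, during which the arm holds its last target. There are 200 camera calls.

### The job

Put the four empty film cores on the rack, one on each spindle and sitting flat on its disc, in order of size: the smallest on the spindle next to the tall end plate, each next one larger, the largest farthest from the plate. Leave the little amber bottle standing where it is.

Things in the scene. Friction and masses are not known exactly. Their poses are not given: they have to be found in the camera images.
- core_34: The smallest of four empty film cores: a cream plastic ring 34 mm in outside diameter, 35 mm high, with a 25 mm bore right through along its z axis. At the start it lies flat (bore upright) on the bench nearer the robot than the rack. Origin at its very centre, 17.5 mm above what it lies on; z along the bore. Either way up is the same.
- core_44: The second smallest of four empty film cores: a cream plastic ring 44 mm in outside diameter, 35 mm high, with a 25 mm bore right through along its z axis. At the start it lies flat (bore upright) on the bench nearer the robot than the rack. Origin at its very centre, 17.5 mm above what it lies on; z along the bore. Either way up is the same.
- core_54: The second largest of four empty film cores: a cream plastic ring 54 mm in outside diameter, 35 mm high, with a 25 mm bore right through along its z axis and dark drive holes round its faces. At the start it lies flat (bore upright) on the bench nearer the robot than the rack. Origin at its very centre, 17.5 mm above what it lies on; z along the bore. Either way up is the same.
- core_64: The largest of four empty film cores: a cream plastic ring 64 mm in outside diameter, 35 mm high, with a 25 mm bore right through along its z axis and dark drive holes round its faces. At the start it lies flat (bore upright) on the bench nearer the robot than the rack. Origin at its very centre, 17.5 mm above what it lies on; z along the bore. Either way up is the same.
- seat_a: One of four identical fixed seats in a straight row, 90 mm apart, on a rail 60 mm wide whose top is 8 mm above the bench: a dark steel disc 44 mm across, 4 mm thick, with an upright spindle 8 mm thick, its tip 26 mm above the disc's underside. Origin: centre of the disc's underside, z up. A core on it stands 12 mm above the bench, spindle in its bore. Names follow no order along the row.
- seat_b: One of four identical fixed seats in a straight row, 90 mm apart, on a rail 60 mm wide whose top is 8 mm above the bench: a dark steel disc 44 mm across, 4 mm thick, with an upright spindle 8 mm thick, its tip 26 mm above the disc's underside. Origin: centre of the disc's underside, z up. A core on it stands 12 mm above the bench, spindle in its bore. Names follow no order along the row.
- seat_c: One of four identical fixed seats in a straight row, 90 mm apart, on a rail 60 mm wide whose top is 8 mm above the bench: a dark steel disc 44 mm across, 4 mm thick, with an upright spindle 8 mm thick, its tip 26 mm above the disc's underside. Origin: centre of the disc's underside, z up. A core on it stands 12 mm above the bench, spindle in its bore. Names follow no order along the row.
- seat_d: One of four identical fixed seats in a straight row, 90 mm apart, on a rail 60 mm wide whose top is 8 mm above the bench: a dark steel disc 44 mm across, 4 mm thick, with an upright spindle 8 mm thick, its tip 26 mm above the disc's underside. Origin: centre of the disc's underside, z up. A core on it stands 12 mm above the bench, spindle in its bore. Names follow no order along the row.
- end_plate: The rack's fixed end plate: dark steel, upright, 56 mm wide, 6 mm thick, 60 mm tall, standing across one end of the rail, 90 mm beyond the last seat, in line with the row. It may be at either end; the other end has only a low black knob 26 mm across. Origin: centre of its foot, on the rail's top (8 mm above the bench); z up, y along the row (either direction).
- bottle: A small capped amber glass bottle, 38 mm in diameter and 70 mm tall, standing loose on the bench to the robot's left. Not part of the work. Origin at the centre of its underside, z up.
There are look-alikes about, which are no part of the job. Leave any green or purple look-alike of the core_34 alone.

How it is judged:
At the end, for the whole second after the job is handed in: Counted from the end plate, the seats hold the 34, 44, 54 and 64 mm cores, each flat on its disc with the spindle in its bore (centre within 11 mm of the seat's axis, height within 3.5 mm of resting, tilt below 0.12 rad), released and at rest ((horizontal distance between core_34 and seat_a below 0.011 m or horizontal distance between core_34 and seat_b below 0.011 m or horizontal distance between core_34 and seat_c below 0.011 m or horizontal distance between core_34 and seat_d below 0.011 m) and horizontal distance between core_34 and end_plate between 0.065 and 0.115 m and height (world z) of core_34 between 0.026 and 0.033 m and angle between the z axis of each of core_34, core_44, core_54, core_64 and the z axis of end_plate, either way round below 0.12 rad and linear speed of each of core_34, core_44, core_54, core_64 below 0.02 m/s and (horizontal distance between core_44 and seat_a below 0.011 m or horizontal distance between core_44 and seat_b below 0.011 m or horizontal distance between core_44 and seat_c below 0.011 m or horizontal distance between core_44 and seat_d below 0.011 m) and horizontal distance between core_44 and end_plate between 0.155 and 0.205 m and height (world z) of core_44 between 0.026 and 0.033 m and (horizontal distance between core_54 and seat_a below 0.011 m or horizontal distance between core_54 and seat_b below 0.011 m or horizontal distance between core_54 and seat_c below 0.011 m or horizontal distance between core_54 and seat_d below 0.011 m) and horizontal distance between core_54 and end_plate between 0.245 and 0.295 m and height (world z) of core_54 between 0.026 and 0.033 m and (horizontal distance between core_64 and seat_a below 0.011 m or horizontal distance between core_64 and seat_b below 0.011 m or horizontal distance between core_64 and seat_c below 0.011 m or horizontal distance between core_64 and seat_d below 0.011 m) and horizontal distance between core_64 and end_plate between 0.335 and 0.385 m and height (world z) of core_64 between 0.026 and 0.033 m); the robot touches nothing.
It fails at once if the amber bottle is knocked over or pushed more than 30 mm from its place (distance of bottle from where it was at the start of the episode above 0.03 m or angle between bottle's own z axis and vertical above 0.3 rad).
It also fails if it takes over 86 s, if anything falls off the work surface, if the arm or the gripper's body presses on something with over 40 N, if the wrist force passes 120 N, or if a joint passes its speed limit or range.

## Working session

There is one attempt and no reset: what is moved stays moved. The work goes in short steps, Python scripts to look and compute and a tool call to move; the robot and the scene stay as the last step left them, time stands still between calls to the robot, and variables do not carry over. Pictures are saved under pics/ and viewed, at most 14 in all, crops included, and the job is handed in when it is done.

Besides the shell and the picture viewer there is one more tool, called after "Emit:" by a JSON object that holds its "method" and its "body", one argument or row to a line. move_arm: Moves the arm, as the interface text tells. Shifts and turns lie within -1 to 1; 1 stands for 0.1 m of shift or pi rad of turn. Its arguments: {"type":"object","properties":{"motion":{"type":"array"},"fingers":{"type":"number"},"newtons":{"type":"number"}},"required":["motion"]}

```bash
mkdir -p pics; cat > h.py <<'E'
import numpy as np, cv2
from cell import robot
from scipy.spatial.transform import Rotation as R
def cam(n,save=None):
    s=robot.observe(); c=robot.read_camera(n)
    if n=="wrist":
        T=np.eye(4);T[:3,:3]=R.from_euler('xyz',s['tool_rot']).as_matrix();T[:3,3]=s['tool_pos'];c['E']=T@c['hand_eye']
    else: c['E']=c['extrinsics']
    if save: cv2.imwrite('pics/'+save,cv2.cvtColor(c['image'],cv2.COLOR_RGB2BGR))
    return c
def ray(c,u,v):
    u=np.asarray(u,float);v=np.asarray(v,float)
    f=192/np.tan(np.radians(c['vfov'])/2)
    xd=(u-c['cx'])/f;yd=(v-c['cy'])/f;x,y=xd,yd
    for _ in range(20):
        k=1+c['k1']*(x*x+y*y);x,y=xd/k,yd/k
    return np.stack([x,-y,-np.ones_like(x)],-1)@c['E'][:3,:3].T
def onz(c,u,v,z):
    d=ray(c,u,v);o=c['E'][:3,3];return o+d*((z-o[2])/d[...,2])[...,None]
def cloud(c):
    v,u=np.mgrid[:384,:512];d=ray(c,u,v);return c['E'][:3,3]+d*c['range_z'][...,None]
E
python3 - <<'E'
from h import *
for n in("scene","side"):
    c=cam(n,n+'0.png');print(n,c['vfov'],c['E'][:3,3].round(3),c['k1'],(c['range_z']>0).mean())
s=robot.observe();print(s)
E
```

```text
scene 44.161508964138754 [1.347 0.352 0.786] -0.09688277334107143 0.99615478515625
side 55.13415545293891 [ 0.409 -0.659  0.503] -0.04630182283350126 0.9958750406901041
{'time': 0.1, 'qpos': array([ 1.16496894e+00,  3.42641442e-01,  1.52489301e+00, -8.03658934e-06,
        1.27539860e+00, -1.45986789e-01]), 'qvel': array([ 0.0007212 , -0.00187718, -0.00256872,  0.00185431, -0.00196609,
       -0.00089592]), 'joint_efforts': array([ 2.19576788e-03, -4.32009208e+01, -2.44697320e+01,  7.20380642e-02,
        5.26330294e-02, -4.17678973e-05]), 'tool_pos': array([0.1347209 , 0.50705803, 0.22613042]), 'tool_rot': array([-3.14026539e+00, -1.87382728e-04,  2.88175428e+00]), 'contact_force': array([ 1.15381379, -0.43842437,  0.20561305]), 'torque': array([ 0.02739813,  0.02583162, -0.04607113]), 'grip_force': 0.0, 'opening': 0.09202379838840419}
```

View pics/scene0.png

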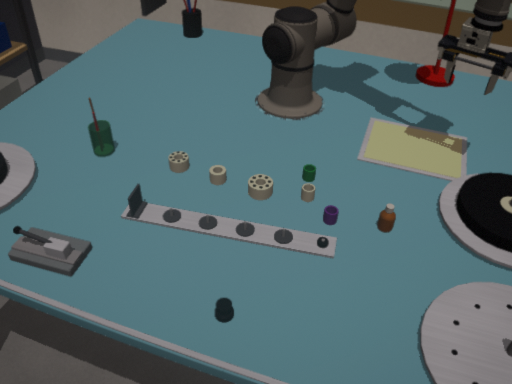

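View pics/side0.png

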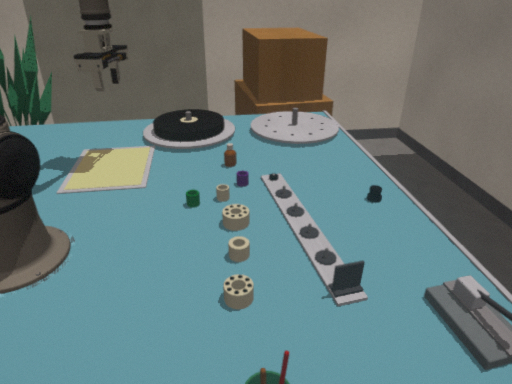

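The scene view shows the end plate at (135,203), seats at (172,215), (208,222), (245,229) and (284,236), and the knob at (323,243). The cream rings are at (179,161) and (260,186), both with drive holes, and plain at (218,174) and (308,192). The look-alikes are green (309,173) and purple (330,215), and the bottle is at (387,218). Next I'll measure the depth clouds.

```bash
cat > m.py <<'E'
from h import *
from scipy.optimize import minimize
seeds={'scene':dict(A=(179,159),B=(218,172),C=(260,183),D=(308,189),green=(309,170),purple=(330,212),bottle=(387,215)),
'side':dict(A=(238,290),B=(238,247),C=(236,216),D=(222,191),green=(193,198),purple=(242,178),bottle=(230,157))}
for n in seeds:
    c=cam(n);P=cloud(c)
    t=P[(abs(P[...,2])<.01)&(P[...,0]>.3)&(P[...,0]<.7)&(abs(P[...,1])<.3)];print(n,'bench z',np.median(t[:,2]).round(4))
    for k,(u,v) in seeds[n].items():
        q=P[v-35:v+36,u-35:u+36].reshape(-1,3)
        p0=onz(c,np.array(u),np.array(v),.03)
        q=q[(q[:,2]>.006)&(q[:,2]<.1)&(np.hypot(*(q-p0)[:,:2].T)<.045)]
        top=q[abs(q[:,2]-.035)<.006] 
        (x,y),r=cv2.minEnclosingCircle(top[:,:2].astype(np.float32)) if len(top)>3 else ((0,0),0)
        print(k,len(q),len(top),'zmax',np.percentile(q[:,2],98).round(3),'c',round(x,4),round(y,4),'D',round(2*r,4))
    pts=dict(scene=[(172,215),(208,222),(245,229),(284,236)],side=[(326,256),(309,231),(296,211),(284,193)])[n]
    for p in pts: print('seat',onz(c,np.array(p[0]),np.array(p[1]),.012).round(4))
    p=dict(scene=[(135,212),(323,246)],side=[(349,291),(273,177)])[n]
    for a in p: print('plate/knob',onz(c,np.array(a[0]),np.array(a[1]),.008).round(4))
E
python3 m.py
python3 - <<'E'
from h import *
c=cam('scene')['image'];d=cam('side')['image']
a=cv2.resize(c[145:260,110:410],(800,307),interpolation=2);b=cv2.resize(d[140:310,170:370],(340,289),interpolation=2)
b=np.pad(b,((0,0),(0,460),(0,0)));cv2.imwrite('pics/crop1.png',np.vstack([a,b])[...,::-1])
E
```

```text
scene bench z 0.0006
A 362 193 zmax 0.038 c 0.4546 -0.1782 D 0.0582
B 279 134 zmax 0.037 c 0.4691 -0.0571 D 0.0457
C 527 322 zmax 0.038 c 0.4745 0.0616 D 0.0696
D 207 83 zmax 0.037 c 0.4522 0.1811 D 0.0388
green 185 76 zmax 0.037 c 0.3735 0.1652 D 0.0384
purple 235 93 zmax 0.037 c 0.5129 0.2542 D 0.0361
bottle 380 73 zmax 0.071 c 0.49 0.3832 D 0.0392
seat [ 0.6415 -0.0986  0.012 ]
seat [ 0.6323 -0.0091  0.012 ]
seat [0.6226 0.0799 0.012 ]
seat [0.6118 0.1708 0.012 ]
plate/knob [ 0.6609 -0.1891  0.008 ]
plate/knob [0.6065 0.2614 0.008 ]
side bench z 0.0
A 843 491 zmax 0.037 c 0.4518 -0.1783 D 0.0561
B 436 197 zmax 0.036 c 0.4665 -0.0583 D 0.0458
C 574 326 zmax 0.036 c 0.472 0.0602 D 0.0647
D 182 62 zmax 0.035 c 0.4493 0.1787 D 0.0341
green 195 68 zmax 0.035 c 0.3713 0.1613 D 0.034
purple 157 54 zmax 0.035 c 0.5117 0.2515 D 0.0349
bottle 219 49 zmax 0.069 c 0.4873 0.3771 D 0.0381
seat [ 0.6413 -0.1005  0.012 ]
seat [ 0.6304 -0.0111  0.012 ]
seat [0.6214 0.0739 0.012 ]
seat [0.6111 0.1639 0.012 ]
plate/knob [ 0.6544 -0.1982  0.008 ]
plate/knob [0.6011 0.2653 0.008 ]
```

View pics/crop1.png

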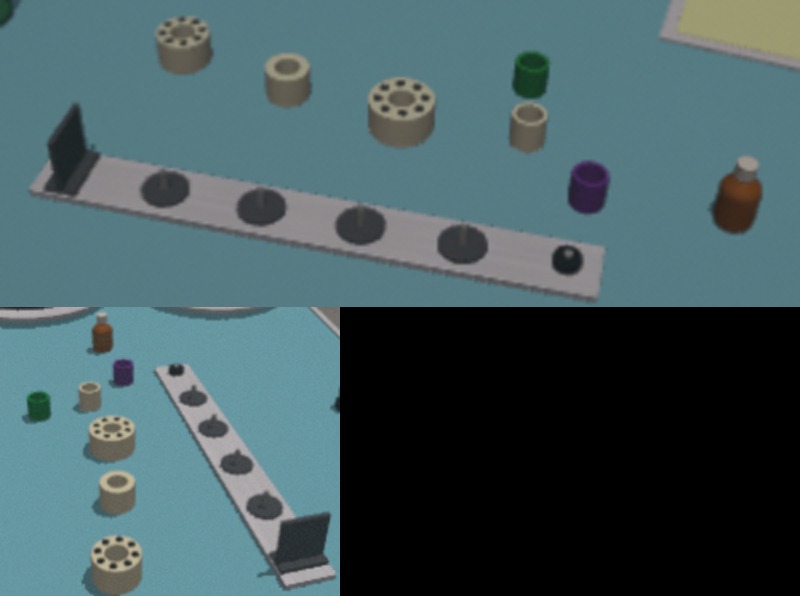

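Sizes match: A=54, B=44, C=64 and D=34. D is the cream one; the green and purple rings are excluded. The row runs from the plate, S1 (0.641,-0.099) to S4 (0.611,0.168), with about 90 mm spacing. I'll turn the tool square to the world and move off.

Emit:
{"method": "move_arm", "body": {
  "motion": [
    [-0.98, -0.57, 0, 0, 0, 0.417],
    [-0.98, -0.57, 0, 0, 0, 0.417],
    [-0.98, -0.57, 0, 0, 0, 0.417],
    [-0.98, -0.57, 0, 0, 0, 0.417],
    [-0.98, -0.57, 0, 0, 0, 0.417],
    [-0.98, -0.57, 0, 0, 0, 0.417],
    [-0.98, -0.57, 0, 0, 0, 0.417],
    [-0.98, -0.57, 0, 0, 0, 0.417]
  ]
}}

```text
time: 1.3
tool_pos: [0.2149, 0.4271, 0.2267]
tool_rot: [-3.142, -0.0, 1.573]
contact_force: [-0.1, 0.3, 0.3]
opening: 0.0921
grip_force: 0.0
```

Emit:
{"method": "move_arm", "body": {
  "motion": [
    [-1, 1, 0, 0, 0, 0],
    [-1, 1, 0, 0, 0, 0],
    [-1, 1, 0, 0, 0, 0]
  ]
}}

```text
time: 1.68
tool_pos: [0.3168, 0.3253, 0.2268]
tool_rot: [3.141, 0.0, 1.572]
contact_force: [-0.9, 0.4, -0.2]
opening: 0.0919
grip_force: 0.0
```

Emit:
{"method": "move_arm", "body": {
  "motion": [
    [-1, 1, 0, 0, 0, 0],
    [-1, 1, 0, 0, 0, 0],
    [-1, 1, 0, 0, 0, 0]
  ]
}}

```text
time: 2.05
tool_pos: [0.4169, 0.2256, 0.2266]
tool_rot: [3.141, -0.0, 1.571]
contact_force: [-0.9, -0.3, -0.5]
opening: 0.0919
grip_force: 0.0
```

Emit:
{"method": "move_arm", "body": {
  "motion": [
    [-0.47, 0.36, 0, 0, 0, 0],
    [-0.47, 0.36, 0, 0, 0, 0],
    [-0.47, 0.36, 0, 0, 0, 0]
  ]
}}

```text
time: 2.42
tool_pos: [0.4503, 0.1813, 0.2265]
tool_rot: [-3.141, -0.001, 1.573]
contact_force: [0.1, 0.0, 0.2]
opening: 0.0915
grip_force: 0.0
```

```bash
python3 - <<'E'
from h import *
c=cam('wrist','w1.png');print(robot.observe()['tool_pos'],c['vfov'],c['E'].round(3))
E
```

```text
[0.45015713 0.18161232 0.22662228] 60.96886807281627 [[ 1.    -0.003  0.001  0.451]
 [ 0.002  0.962  0.274  0.255]
 [-0.002 -0.274  0.962  0.385]
 [ 0.     0.     0.     1.   ]]
```

View pics/w1.png

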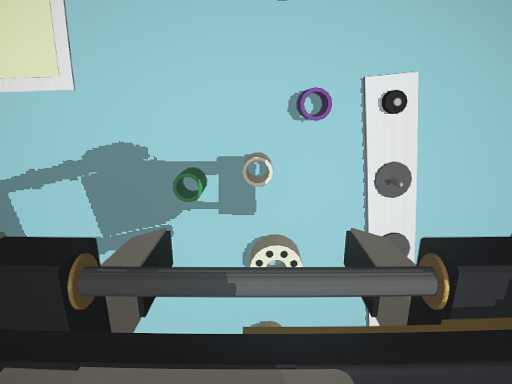

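The wrist view shows core_34 at (257,170), with green at (190,184) and purple at (315,103). S4 is at (393,180), the knob is at (397,100), and core_64 is partly hidden at (276,258).

```bash
python3 - <<'E'
from h import *
c=cam('wrist')
print(onz(c,np.array(257.5),np.array(169.),.035),onz(c,np.array(393.),np.array(180.),.012),onz(c,np.array(190.),np.array(182.),.035))
P=cloud(c);q=P[140:205,225:290].reshape(-1,3);q=q[abs(q[:,2]-.035)<.005]
print(cv2.minEnclosingCircle(q[:,:2].astype(np.float32)))
g=c['image'].astype(int).sum(2)
m=np.zeros((384,512),np.uint8);m[155:205,368:416]=g[155:205,368:416]<330
(x,y),_,_=cv2.fitEllipse(max(cv2.findContours(m,0,2)[0],key=cv2.contourArea));print(x,y,onz(c,np.array(x),np.array(y),.012))
E
```

```text
[0.44951119 0.18424452 0.035     ] [0.60990343 0.16714985 0.012     ] [0.37485439 0.16941973 0.035     ]
((0.44904589653015137, 0.18122664093971252), 0.017084702849388123)
392.3232727050781 179.65196228027344 [0.60904023 0.16756828 0.012     ]
```

Emit:
{"method": "move_arm", "body": {
  "motion": [
    [0, 0, 1, 0, 0, 0],
    [0, 0, 1, 0, 0, 0],
    [0, 0, 1, 0, 0, 0]
  ],
  "fingers": 0.15
}}

```text
time: 2.9
tool_pos: [0.4487, 0.1811, 0.1248]
tool_rot: [-3.136, 0.001, 1.574]
contact_force: [0.2, -0.7, -0.7]
opening: 0.0663
grip_force: 0.0
```

Emit:
{"method": "move_arm", "body": {
  "motion": [
    [0, 0, 0.5, 0, 0, 0],
    [0, 0, 0.8, 0, 0, 0],
    [0, 0, 0.8, 0, 0, 0]
  ]
}}

```text
time: 3.28
tool_pos: [0.4507, 0.181, 0.0469]
tool_rot: [-3.14, 0.0, 1.573]
contact_force: [-0.8, 0.7, -0.6]
opening: 0.0526
grip_force: 0.0
```

Emit:
{"method": "move_arm", "body": {
  "motion": [
    [0, 0, 0.2, 0, 0, 0],
    [0, 0, 0.38, 0, 0, 0],
    [0, 0, 0.38, 0, 0, 0]
  ]
}}

```text
time: 3.65
tool_pos: [0.452, 0.181, 0.0101]
tool_rot: [3.14, -0.0, 1.572]
contact_force: [-0.1, 0.4, -0.2]
opening: 0.0527
grip_force: 0.0
```

Emit:
{"method": "move_arm", "body": {
  "motion": [
    [0, 0, 0, 0, 0, 0],
    [0, 0, 0, 0, 0, 0],
    [0, 0, 0, 0, 0, 0],
    [0, 0, 0, 0, 0, 0],
    [0, 0, 0, 0, 0, 0]
  ],
  "fingers": -1,
  "newtons": 15
}}

```text
time: 4.28
tool_pos: [0.4518, 0.1806, 0.0098]
tool_rot: [3.14, -0.001, 1.572]
contact_force: [-1.6, 0.3, 6.3]
opening: 0.0334
grip_force: 15.0
```

Emit:
{"method": "move_arm", "body": {
  "motion": [
    [0, 0, -0.3, 0, 0, 0],
    [0, 0, -0.9, 0, 0, 0],
    [0, 0, -0.9, 0, 0, 0]
  ]
}}

```text
time: 4.65
tool_pos: [0.454, 0.1811, 0.1029]
tool_rot: [3.133, -0.002, 1.572]
contact_force: [-0.0, 0.0, -0.9]
opening: 0.0334
grip_force: 15.0
```

Emit:
{"method": "move_arm", "body": {
  "motion": [
    [-1, 0.65, -0.5, 0, 0, 0],
    [-1, 0.65, -0.5, 0, 0, 0],
    [-1, 0.65, -0.5, 0, 0, 0]
  ]
}}

```text
time: 5.03
tool_pos: [0.5187, 0.0776, 0.1497]
tool_rot: [3.138, 0.0, 1.568]
contact_force: [-0.0, -0.2, -1.2]
opening: 0.0332
grip_force: 15.0
```

Emit:
{"method": "move_arm", "body": {
  "motion": [
    [-1, 0.65, -0.6, 0, 0, 0],
    [-1, 0.65, -0.6, 0, 0, 0],
    [-1, 0.65, -0.6, 0, 0, 0]
  ]
}}

```text
time: 5.4
tool_pos: [0.5828, -0.0216, 0.2092]
tool_rot: [3.139, 0.001, 1.569]
contact_force: [-0.3, -0.3, -0.8]
opening: 0.0332
grip_force: 15.0
```

Emit:
{"method": "move_arm", "body": {
  "motion": [
    [-0.8, 0.6, 0, 0, 0, 0],
    [-0.8, 0.6, 0, 0, 0, 0],
    [-0.8, 0.6, 0, 0, 0, 0]
  ]
}}

```text
time: 5.78
tool_pos: [0.6412, -0.1, 0.206]
tool_rot: [-3.138, -0.001, 1.57]
contact_force: [0.1, 0.4, -0.9]
opening: 0.0333
grip_force: 15.0
```

```bash
python3 - <<'E'
from h import *
c=cam('wrist','w2.png');print(robot.observe()['tool_pos'],robot.observe()['opening'])
E
```

```text
[ 0.64051656 -0.09852066  0.20640698] 0.03308440557722776
```

View pics/w2.png

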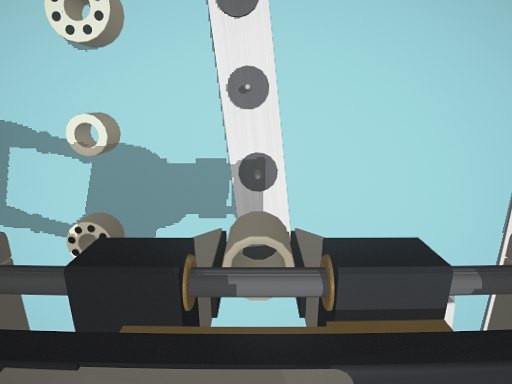

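The held core is at (258,240), with S1 at (258,172), S2 at (248,88) and S3 at (240,3). core_44 is at (88,135), core_54 at (87,238) and core_64 at (77,10).

```bash
cat > seats.py <<'E'
from h import *
c=cam('wrist')
g=c['image'].astype(int).sum(2)
for u,v in [(258,172),(248,88)]:
    m=np.zeros((384,512),np.uint8);s=np.s_[v-27:v+28,u-27:u+28];m[s]=g[s]<290
    (x,y),ax,_=cv2.fitEllipse(max(cv2.findContours(m,0,2)[0],key=cv2.contourArea));print(x,y,ax,onz(c,np.array(x),np.array(y),.012))
P=cloud(c)
for u,v in [(92,133),(80,15)]:
    q=P[max(v-45,0):v+45,u-45:u+45].reshape(-1,3);q=q[abs(q[:,2]-.035)<.005]
    print(cv2.minEnclosingCircle(q[:,:2].astype(np.float32)))
E
python3 seats.py
```

```text
253.57115173339844 174.3692626953125 (25.98343849182129, 37.51685333251953) [ 0.63494304 -0.10224316  0.012     ]
244.7017059326172 90.60468292236328 (6.889725208282471, 10.619122505187988) [ 0.62601828 -0.01346036  0.012     ]
((0.4665263891220093, -0.05754372850060463), 0.02234596572816372)
((0.47245365381240845, 0.061192989349365234), 0.03195858374238014)
```

```bash
python3 - <<'E'
from h import *
c=cam('wrist')
print(onz(c,np.array([258.,248]),np.array([172.,87.5]),.012))
E
```

```text
[[ 0.63971869 -0.09897669  0.012     ]
 [ 0.62922768 -0.00964964  0.012     ]]
```

Emit:
{"method": "move_arm", "body": {
  "motion": [
    [0, 0, 0.5, 0, 0, 0],
    [0, 0, 1, 0, 0, 0],
    [0, 0, 1, 0, 0, 0]
  ]
}}

```text
time: 6.3
tool_pos: [0.6381, -0.097, 0.105]
tool_rot: [-3.133, -0.003, 1.573]
contact_force: [0.1, 0.3, 0.5]
opening: 0.0333
grip_force: 15.0
```

Emit:
{"method": "move_arm", "body": {
  "motion": [
    [0, 0, 0.4, 0, 0, 0],
    [0, 0, 0.7, 0, 0, 0],
    [0, 0, 0.83, 0, 0, 0],
    [0, 0, 0.83, 0, 0, 0]
  ]
}}

```text
time: 6.8
tool_pos: [0.6419, -0.0991, 0.0268]
tool_rot: [3.141, 0.0, 1.572]
contact_force: [0.4, -0.0, -0.3]
opening: 0.0332
grip_force: 15.0
```

Emit:
{"method": "move_arm", "body": {
  "motion": [
    [0, -0.01, 0.02, 0, 0, 0],
    [0, -0.01, 0.02, 0, 0, 0]
  ]
}}

```text
time: 7.05
tool_pos: [0.641, -0.0996, 0.025]
tool_rot: [3.14, 0.0, 1.572]
contact_force: [0.4, 0.9, 0.3]
opening: 0.0336
grip_force: 15.0
```

Emit:
{"method": "move_arm", "body": {
  "motion": [
    [0, 0, 0, 0, 0, 0],
    [0, 0, 0, 0, 0, 0],
    [0, 0, 0, 0, 0, 0],
    [0, 0, 0, 0, 0, 0]
  ],
  "fingers": 0.1
}}

```text
time: 7.55
tool_pos: [0.6404, -0.0994, 0.0237]
tool_rot: [-3.142, -0.0, 1.572]
contact_force: [0.1, -0.3, -0.4]
opening: 0.0508
grip_force: 0.0
```

Emit:
{"method": "move_arm", "body": {
  "motion": [
    [0, 0, -0.4, 0, 0, 0],
    [0, 0, -1, 0, 0, 0],
    [0, 0, -1, 0, 0, 0]
  ]
}}

```text
time: 7.92
tool_pos: [0.6435, -0.1002, 0.1295]
tool_rot: [3.131, 0.003, 1.572]
contact_force: [1.0, 0.0, 0.2]
opening: 0.0504
grip_force: 0.0
```

```bash
python3 - <<'E'
from h import *
c=cam('side')['image'];cv2.imwrite('pics/s1.png',cv2.resize(c[150:310,220:420],(600,480),interpolation=2)[...,::-1])
print(robot.observe()['tool_pos'],robot.observe()['time'])
E
```

```text
[ 0.64175701 -0.09979871  0.12638784] 7.975
```

View pics/s1.png

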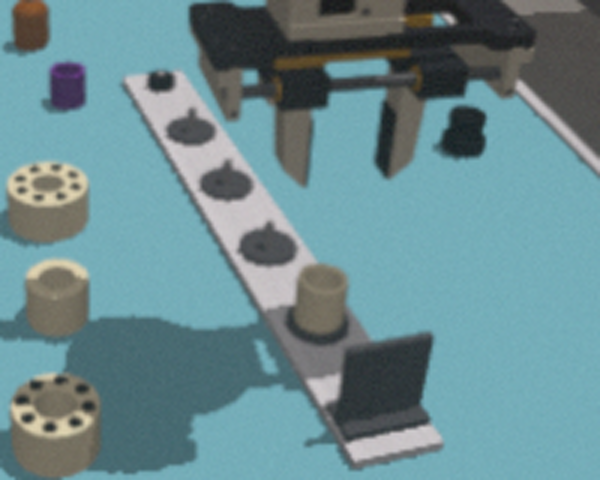

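core_34 sits flat at (322,300), in the bore of S1 beside the plate. Next is core_44.

Emit:
{"method": "move_arm", "body": {
  "motion": [
    [0.2, -0.9, 0, 0, 0, 0],
    [0.2, -0.9, 0, 0, 0, 0]
  ],
  "fingers": 0.45
}}

```text
time: 8.22
tool_pos: [0.5465, -0.0784, 0.1214]
tool_rot: [-3.136, -0.002, 1.572]
contact_force: [-0.0, 0.2, 0.3]
opening: 0.0644
grip_force: 0.0
```

Emit:
{"method": "move_arm", "body": {
  "motion": [
    [0.21, -0.85, 0.4, 0, 0, 0],
    [0.21, -0.85, 0.4, 0, 0, 0],
    [0.21, -0.85, 0.4, 0, 0, 0]
  ]
}}

```text
time: 8.6
tool_pos: [0.4617, -0.0575, 0.0818]
tool_rot: [-3.135, -0.002, 1.572]
contact_force: [0.5, 0.2, 1.2]
opening: 0.0664
grip_force: 0.0
```

Emit:
{"method": "move_arm", "body": {
  "motion": [
    [0, 0, 0, 0, 0, 0]
  ]
}}

```text
time: 8.72
tool_pos: [0.4661, -0.0589, 0.0835]
tool_rot: [3.141, 0.0, 1.572]
contact_force: [-0.1, 0.7, 0.5]
opening: 0.0665
grip_force: 0.0
```

Emit:
{"method": "move_arm", "body": {
  "motion": [
    [0.01, 0, 0.4, 0, 0, 0],
    [0.01, 0, 0.75, 0, 0, 0],
    [0.01, 0, 0.75, 0, 0, 0],
    [0.01, 0, 0.75, 0, 0, 0]
  ]
}}

```text
time: 9.22
tool_pos: [0.4667, -0.058, 0.0095]
tool_rot: [3.14, 0.0, 1.572]
contact_force: [0.3, -0.8, 0.4]
opening: 0.0664
grip_force: 0.0
```

Emit:
{"method": "move_arm", "body": {
  "motion": [
    [0, 0, 0, 0, 0, 0],
    [0, 0, 0, 0, 0, 0],
    [0, 0, 0, 0, 0, 0],
    [0, 0, 0, 0, 0, 0],
    [0, 0, 0, 0, 0, 0]
  ],
  "fingers": -1
}}

```text
time: 9.85
tool_pos: [0.4658, -0.0577, 0.0093]
tool_rot: [3.14, 0.0, 1.572]
contact_force: [-0.9, 0.6, 6.4]
opening: 0.0429
grip_force: 15.0
```

Emit:
{"method": "move_arm", "body": {
  "motion": [
    [0, 0, -0.3, 0, 0, 0],
    [0, 0, -0.9, 0, 0, 0],
    [0, 0, -0.9, 0, 0, 0]
  ]
}}

```text
time: 10.22
tool_pos: [0.468, -0.0583, 0.1025]
tool_rot: [3.133, 0.002, 1.572]
contact_force: [-0.6, 0.3, -0.2]
opening: 0.0429
grip_force: 15.0
```

Emit:
{"method": "move_arm", "body": {
  "motion": [
    [0.24, 0.82, 0, 0, 0, 0],
    [0.24, 0.82, 0, 0, 0, 0],
    [0.24, 0.82, 0, 0, 0, 0]
  ]
}}

```text
time: 10.6
tool_pos: [0.5478, -0.033, 0.0974]
tool_rot: [-3.14, -0.0, 1.573]
contact_force: [-0.6, -0.2, -1.1]
opening: 0.0431
grip_force: 15.0
```

Emit:
{"method": "move_arm", "body": {
  "motion": [
    [0.24, 0.82, 0, 0, 0, 0],
    [0.24, 0.82, 0, 0, 0, 0],
    [0.24, 0.82, 0, 0, 0, 0],
    [0.24, 0.82, 0, 0, 0, 0]
  ]
}}

```text
time: 11.1
tool_pos: [0.6275, -0.0098, 0.098]
tool_rot: [-3.139, -0.0, 1.571]
contact_force: [-0.2, 0.3, -0.7]
opening: 0.0428
grip_force: 15.0
```

Emit:
{"method": "move_arm", "body": {
  "motion": [
    [0, 0.01, 0.4, 0, 0, 0],
    [0, 0.01, 0.65, 0, 0, 0],
    [0, 0.01, 0.76, 0, 0, 0],
    [0, 0.01, 0.76, 0, 0, 0],
    [0, 0.01, 0.76, 0, 0, 0]
  ]
}}

```text
time: 11.72
tool_pos: [0.6308, -0.0097, 0.0238]
tool_rot: [3.14, 0.0, 1.572]
contact_force: [0.4, 1.0, -0.1]
opening: 0.043
grip_force: 15.0
```

Emit:
{"method": "move_arm", "body": {
  "motion": [
    [0, 0, 0, 0, 0, 0],
    [0, 0, 0, 0, 0, 0],
    [0, 0, 0, 0, 0, 0],
    [0, 0, 0, 0, 0, 0]
  ],
  "fingers": 0.35
}}

```text
time: 12.22
tool_pos: [0.6304, -0.0094, 0.0228]
tool_rot: [3.141, -0.0, 1.572]
contact_force: [-0.3, 0.5, 0.4]
opening: 0.0616
grip_force: 0.0
```

Emit:
{"method": "move_arm", "body": {
  "motion": [
    [0, 0, -0.4, 0, 0, 0],
    [0, 0, -1, 0, 0, 0],
    [0, 0, -1, 0, 0, 0]
  ]
}}

```text
time: 12.6
tool_pos: [0.6335, -0.0098, 0.1283]
tool_rot: [3.131, 0.001, 1.572]
contact_force: [0.9, 0.3, 0.4]
opening: 0.0622
grip_force: 0.0
```

```bash
python3 - <<'E'
from h import *
c=cam('side')['image'];cv2.imwrite('pics/s2.png',cv2.resize(c[150:310,220:420],(600,480),interpolation=2)[...,::-1])
print(robot.observe()['tool_pos'],robot.observe()['time'])
E
```

```text
[ 0.63169964 -0.00959371  0.12526563] 12.65
```

View pics/s2.png

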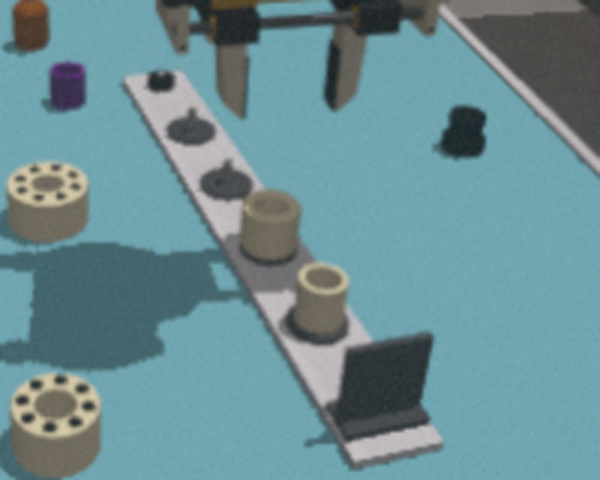

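core_44 sits flat on S2 at (270,228). Next is core_64 at (48,200) in the crop.

Emit:
{"method": "move_arm", "body": {
  "motion": [
    [0.35, -0.8, 0, 0, 0, 0],
    [0.35, -0.8, 0, 0, 0, 0]
  ],
  "fingers": 0.95
}}

```text
time: 12.9
tool_pos: [0.5462, 0.0266, 0.1206]
tool_rot: [-3.136, -0.001, 1.572]
contact_force: [0.7, 0.3, 0.4]
opening: 0.0774
grip_force: 0.0
```

Emit:
{"method": "move_arm", "body": {
  "motion": [
    [0.35, -0.78, 0.3, 0, 0, 0],
    [0.35, -0.78, 0.3, 0, 0, 0],
    [0.35, -0.78, 0.3, 0, 0, 0],
    [0.35, -0.78, 0.3, 0, 0, 0]
  ]
}}

```text
time: 13.4
tool_pos: [0.4734, 0.0601, 0.0927]
tool_rot: [3.141, 0.0, 1.572]
contact_force: [-0.7, -0.1, -0.4]
opening: 0.0894
grip_force: 0.0
```

```bash
python3 - <<'E'
from h import *
print(robot.observe()['tool_pos'],robot.observe()['opening'])
c=cam('side');P=cloud(c)
for u,v in [(238,290),(236,216)]:
    q=P[v-25:v+20,u-25:u+25].reshape(-1,3);q=q[abs(q[:,2]-.035)<.005]
    print(cv2.minEnclosingCircle(q[:,:2].astype(np.float32)))
E
```

```text
[0.47340453 0.06010684 0.09265603] 0.0893661668471489
((0.45168229937553406, -0.177925705909729), 0.02733277902007103)
((0.47177714109420776, 0.060845475643873215), 0.03275960311293602)
```

Emit:
{"method": "move_arm", "body": {
  "motion": [
    [0.01, -0.01, 0.4, 0, 0, 0],
    [0.01, -0.01, 0.7, 0, 0, 0],
    [0.01, -0.01, 0.84, 0, 0, 0],
    [0.01, -0.01, 0.84, 0, 0, 0]
  ]
}}

```text
time: 13.95
tool_pos: [0.4715, 0.0611, 0.0082]
tool_rot: [-3.141, -0.0, 1.571]
contact_force: [-0.0, 0.6, 0.2]
opening: 0.0895
grip_force: 0.0
```

Emit:
{"method": "move_arm", "body": {
  "motion": [
    [0, 0, 0, 0, 0, 0],
    [0, 0, 0, 0, 0, 0],
    [0, 0, 0, 0, 0, 0],
    [0, 0, 0, 0, 0, 0],
    [0, 0, 0, 0, 0, 0]
  ],
  "fingers": -1,
  "newtons": 20
}}

```text
time: 14.58
tool_pos: [0.4718, 0.0614, 0.0094]
tool_rot: [3.14, -0.0, 1.572]
contact_force: [-1.1, -0.4, 5.8]
opening: 0.0642
grip_force: 20.0
```

Emit:
{"method": "move_arm", "body": {
  "motion": [
    [0, 0, -0.3, 0, 0, 0],
    [0, 0, -0.9, 0, 0, 0],
    [0, 0, -0.9, 0, 0, 0]
  ]
}}

```text
time: 14.95
tool_pos: [0.474, 0.0614, 0.1024]
tool_rot: [3.133, 0.0, 1.572]
contact_force: [0.6, -0.4, -0.5]
opening: 0.0643
grip_force: 20.0
```

Emit:
{"method": "move_arm", "body": {
  "motion": [
    [0.53, 0.7, 0, 0, 0, 0],
    [0.53, 0.7, 0, 0, 0, 0],
    [0.53, 0.7, 0, 0, 0, 0]
  ]
}}

```text
time: 15.32
tool_pos: [0.5413, 0.1153, 0.0972]
tool_rot: [-3.14, -0.0, 1.573]
contact_force: [-0.2, -0.1, -1.1]
opening: 0.0641
grip_force: 20.0
```

Emit:
{"method": "move_arm", "body": {
  "motion": [
    [0.54, 0.68, 0, 0, 0, 0],
    [0.54, 0.68, 0, 0, 0, 0],
    [0.54, 0.68, 0, 0, 0, 0],
    [0.54, 0.68, 0, 0, 0, 0]
  ]
}}

```text
time: 15.82
tool_pos: [0.6075, 0.1675, 0.0978]
tool_rot: [-3.139, 0.001, 1.571]
contact_force: [-0.8, 0.7, -0.4]
opening: 0.0642
grip_force: 20.0
```

Emit:
{"method": "move_arm", "body": {
  "motion": [
    [0, 0.01, 0.4, 0, 0, 0],
    [0, 0.01, 0.65, 0, 0, 0],
    [0, 0.01, 0.76, 0, 0, 0],
    [0, 0.01, 0.76, 0, 0, 0],
    [0, 0.01, 0.76, 0, 0, 0]
  ]
}}

```text
time: 16.45
tool_pos: [0.6106, 0.1683, 0.0237]
tool_rot: [3.14, -0.0, 1.571]
contact_force: [-0.2, 0.6, -0.3]
opening: 0.0644
grip_force: 20.0
```

Emit:
{"method": "move_arm", "body": {
  "motion": [
    [0, 0, 0, 0, 0, 0],
    [0, 0, 0, 0, 0, 0],
    [0, 0, 0, 0, 0, 0],
    [0, 0, 0, 0, 0, 0]
  ],
  "fingers": 0.8
}}

```text
time: 16.95
tool_pos: [0.6102, 0.1686, 0.0228]
tool_rot: [3.141, -0.0, 1.572]
contact_force: [0.2, 0.5, 0.5]
opening: 0.0824
grip_force: 0.0
```

Emit:
{"method": "move_arm", "body": {
  "motion": [
    [0, 0, -0.4, 0, 0, 0],
    [0, 0, -1, 0, 0, 0],
    [0, 0, -1, 0, 0, 0]
  ]
}}

```text
time: 17.32
tool_pos: [0.6133, 0.1691, 0.1283]
tool_rot: [3.131, -0.002, 1.572]
contact_force: [1.0, 1.0, 0.2]
opening: 0.0829
grip_force: 0.0
```

```bash
python3 - <<'E'
from h import *
c=cam('side')['image'];cv2.imwrite('pics/s3.png',cv2.resize(c[150:310,220:420],(600,480),interpolation=2)[...,::-1])
print(robot.observe()['tool_pos'],robot.observe()['time'])
E
```

```text
[0.61151288 0.16876911 0.12531596] 17.375
```

View pics/s3.png

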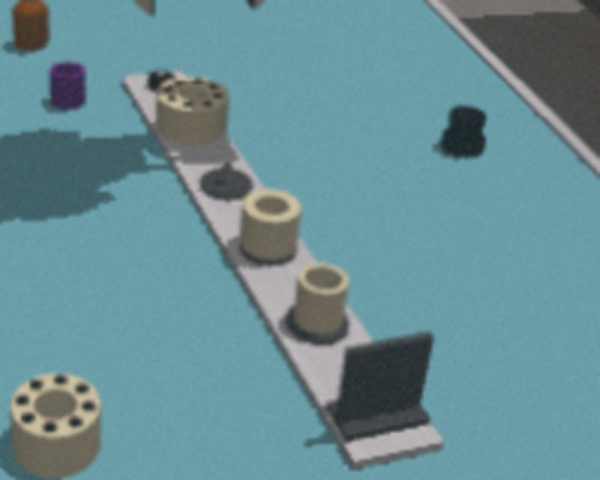

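core_64 is on S4 at (192,110). S3 at (227,183) is free for core_54.

Emit:
{"method": "move_arm", "body": {
  "motion": [
    [-0.87, -0.4, 0, 0, 0, 0],
    [-0.87, -0.4, 0, 0, 0, 0]
  ]
}}

```text
time: 17.62
tool_pos: [0.5681, 0.0799, 0.121]
tool_rot: [-3.138, 0.0, 1.572]
contact_force: [0.8, -0.2, -0.3]
opening: 0.0828
grip_force: 0.0
```

Emit:
{"method": "move_arm", "body": {
  "motion": [
    [-0.87, -0.4, 0, 0, 0, 0],
    [-0.87, -0.4, 0, 0, 0, 0]
  ]
}}

```text
time: 17.88
tool_pos: [0.5281, -0.0074, 0.1212]
tool_rot: [-3.138, -0.0, 1.571]
contact_force: [0.5, 0.5, -0.3]
opening: 0.0827
grip_force: 0.0
```

Emit:
{"method": "move_arm", "body": {
  "motion": [
    [-0.87, -0.4, 0, 0, 0, 0],
    [-0.87, -0.4, 0, 0, 0, 0]
  ]
}}

```text
time: 18.12
tool_pos: [0.4883, -0.0943, 0.1214]
tool_rot: [-3.139, -0.001, 1.57]
contact_force: [0.6, 0.2, 0.1]
opening: 0.0824
grip_force: 0.0
```

Emit:
{"method": "move_arm", "body": {
  "motion": [
    [-0.86, -0.38, 0.3, 0, 0, 0],
    [-0.86, -0.38, 0.3, 0, 0, 0],
    [-0.86, -0.38, 0.3, 0, 0, 0],
    [-0.86, -0.38, 0.3, 0, 0, 0]
  ]
}}

```text
time: 18.62
tool_pos: [0.4522, -0.178, 0.0921]
tool_rot: [-3.14, -0.001, 1.571]
contact_force: [0.3, -1.0, 0.6]
opening: 0.0828
grip_force: 0.0
```

Emit:
{"method": "move_arm", "body": {
  "motion": [
    [0, 0, 0.4, 0, 0, 0],
    [0, 0, 0.7, 0, 0, 0],
    [0, 0, 0.84, 0, 0, 0],
    [0, 0, 0.84, 0, 0, 0]
  ]
}}

```text
time: 19.12
tool_pos: [0.4525, -0.1778, 0.0083]
tool_rot: [-3.14, -0.001, 1.573]
contact_force: [-0.2, -0.6, 0.2]
opening: 0.0827
grip_force: 0.0
```

Emit:
{"method": "move_arm", "body": {
  "motion": [
    [0, 0, 0, 0, 0, 0],
    [0, 0, 0, 0, 0, 0],
    [0, 0, 0, 0, 0, 0],
    [0, 0, 0, 0, 0, 0],
    [0, 0, 0, 0, 0, 0]
  ],
  "fingers": -1
}}

```text
time: 19.75
tool_pos: [0.4528, -0.1788, 0.0093]
tool_rot: [3.141, 0.0, 1.572]
contact_force: [-0.6, 0.5, 5.6]
opening: 0.0538
grip_force: 20.0
```

Emit:
{"method": "move_arm", "body": {
  "motion": [
    [0, 0, -0.3, 0, 0, 0],
    [0, 0, -0.9, 0, 0, 0],
    [0, 0, -0.9, 0, 0, 0]
  ]
}}

```text
time: 20.12
tool_pos: [0.4549, -0.18, 0.1025]
tool_rot: [3.134, 0.004, 1.572]
contact_force: [-0.0, 0.8, -0.9]
opening: 0.0543
grip_force: 20.0
```

Emit:
{"method": "move_arm", "body": {
  "motion": [
    [0.86, 0.56, 0, 0, 0, 0],
    [0.86, 0.56, 0, 0, 0, 0],
    [0.86, 0.56, 0, 0, 0, 0]
  ]
}}

```text
time: 20.5
tool_pos: [0.5089, -0.0904, 0.0976]
tool_rot: [-3.141, -0.001, 1.575]
contact_force: [-0.1, -0.1, -0.7]
opening: 0.0542
grip_force: 20.0
```

Emit:
{"method": "move_arm", "body": {
  "motion": [
    [0.86, 0.56, 0, 0, 0, 0],
    [0.86, 0.56, 0, 0, 0, 0],
    [0.86, 0.56, 0, 0, 0, 0]
  ]
}}

```text
time: 20.88
tool_pos: [0.5646, -0.0052, 0.0976]
tool_rot: [-3.141, -0.0, 1.574]
contact_force: [-0.4, -0.9, -0.6]
opening: 0.0538
grip_force: 20.0
```

Emit:
{"method": "move_arm", "body": {
  "motion": [
    [0.85, 0.56, 0, 0, 0, 0],
    [0.85, 0.56, 0, 0, 0, 0],
    [0.85, 0.56, 0, 0, 0, 0],
    [0.85, 0.56, 0, 0, 0, 0]
  ]
}}

```text
time: 21.38
tool_pos: [0.6191, 0.0769, 0.0979]
tool_rot: [-3.139, 0.001, 1.571]
contact_force: [-0.2, -0.2, -0.7]
opening: 0.0538
grip_force: 20.0
```

Emit:
{"method": "move_arm", "body": {
  "motion": [
    [0.02, 0, 0.4, 0, 0, 0],
    [0.02, 0, 0.65, 0, 0, 0],
    [0.02, 0, 0.76, 0, 0, 0],
    [0.02, 0, 0.76, 0, 0, 0],
    [0.02, 0, 0.76, 0, 0, 0]
  ]
}}

```text
time: 22.0
tool_pos: [0.6208, 0.08, 0.0237]
tool_rot: [3.14, -0.0, 1.571]
contact_force: [0.0, -0.2, 0.0]
opening: 0.0541
grip_force: 20.0
```

Emit:
{"method": "move_arm", "body": {
  "motion": [
    [0, 0, 0, 0, 0, 0],
    [0, 0, 0, 0, 0, 0],
    [0, 0, 0, 0, 0, 0],
    [0, 0, 0, 0, 0, 0]
  ],
  "fingers": 0.55
}}

```text
time: 22.5
tool_pos: [0.6203, 0.0806, 0.0228]
tool_rot: [3.141, -0.0, 1.572]
contact_force: [0.4, 0.8, 0.2]
opening: 0.0715
grip_force: 0.0
```

Emit:
{"method": "move_arm", "body": {
  "motion": [
    [0, 0, -0.4, 0, 0, 0],
    [0, 0, -1, 0, 0, 0],
    [0, 0, -1, 0, 0, 0]
  ]
}}

```text
time: 22.88
tool_pos: [0.6234, 0.0807, 0.1283]
tool_rot: [3.131, -0.0, 1.572]
contact_force: [-0.5, 0.8, -0.9]
opening: 0.071
grip_force: 0.0
```

Emit:
{"method": "move_arm", "body": {
  "motion": [
    [0, -0.5, -0.8, 0, 0, 0],
    [0, -0.5, -0.8, 0, 0, 0],
    [0, -0.5, -0.8, 0, 0, 0]
  ]
}}

```text
time: 23.25
tool_pos: [0.5704, 0.0806, 0.2045]
tool_rot: [3.138, -0.0, 1.572]
contact_force: [0.5, -0.2, -0.2]
opening: 0.0711
grip_force: 0.0
```

```bash
python3 - <<'E'
from h import *
c=cam('side');P=cloud(c);c=c['image'];cv2.imwrite('pics/s4.png',cv2.resize(c[150:310,220:420],(600,480),interpolation=2)[...,::-1])
for s in [(.64,-.0985),(.63,-.0095),(.62,.079),(.61,.1675)]:
    q=P[(np.hypot(P[...,0]-s[0],P[...,1]-s[1])<.044)&(abs(P[...,2]-.047)<.005)]
    print(s,cv2.minEnclosingCircle(q[:,:2].astype(np.float32)),np.median(q[:,2]))
print(robot.observe()['tool_pos'],robot.observe()['time'])
E
```

```text
(0.64, -0.0985) ((0.6426048278808594, -0.10055256634950638), 0.018118958920240402) 0.04563499750849295
(0.63, -0.0095) ((0.6294246912002563, -0.011280977167189121), 0.02376805990934372) 0.045959351448529806
(0.62, 0.079) ((0.6197245717048645, 0.07924558967351913), 0.027706170454621315) 0.04618437070758663
(0.61, 0.1675) ((0.6110578775405884, 0.16664263606071472), 0.03267630562186241) 0.04609319480078755
[0.57027339 0.08053269 0.20282756] 23.3
```

View pics/s4.png

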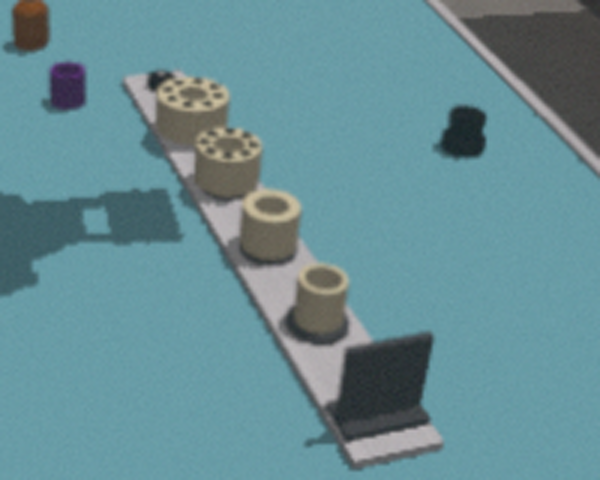

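All four cores are seated in order with tops at about 46 mm, and the bottle is where it was. Handing in.

```bash
python3 -c "
from cell import robot
print(robot.hand_in())"
```

```text
the job is handed in; nothing more can be done
None
```

The job is handed in at about 23 s of the 86 s allowed: the 34, 44, 54 and 64 mm cores sit flat on their spindles in order from the end plate, and the bottle was never touched; the hand-in call returned no verdict.

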